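# Gauge the rubber cushion of a centrifuge tube shield

### The job

A tube broke in the orange-banded centrifuge shield, so its rubber cushion has to be measured: take the blue-handled depth gauge from its stand, lower it into that shield and press gently until its collar rests flat on the rim (the spindle's light drag, felt first, is not the stop). Draw the gauge out without touching the spindle or knocking the gauge against anything else, so that the reading stays as it was set, and leave the other things on the bench where they are. Finish while still holding the gauge level and motionless, with its red tip over the record sheet on the clipboard, about a hand's breadth above it.

Things in the scene. Friction and masses are not known exactly. Their poses are not given: they have to be found in the camera images.
- gauge: Rod depth gauge, about 126 g, at first hanging upright in its stand. Origin: centre of the underside of its steel stop collar (32 mm across, 8 mm thick); z along the rod, from tip to handle. Above the collar a blue square handle; below it a steel nose 13 mm thick, tapered to 8 mm at its end, reaches 24 mm down and the thin spindle comes out of it. Centre of mass about 15 mm above the origin.
- gauge_grip (a point): point on the handle's axis, 50 mm above the collar's underside. The handle is 16 x 16 mm, its faces across the gauge's x and y, from 8 to 84 mm above the origin (top button to 87). Gripped with the tool tilted 45 degrees to the upright rod, the tool leans 45 degrees the other way when the rod is level. 60 N or more keeps it from turning in the fingers.
- gauge_tip (a point): end of the gauge's spindle, a red tip 8.4 mm across on a banded steel rod 5 mm thick; it lies on the gauge's axis, 104 mm below the collar's underside less the value of joint spindle
- spindle (a joint): how far the spindle has been pushed up into the handle, in m, 0 to 0.034; 0 to 0.003 at the start. It slides with about 2.5 N of friction and stays where it is left: this is the reading.
- gauge_stand: fixed bench stand of the gauge: base 100 x 120 x 12 mm, two posts and a grey top plate 56 x 108 mm whose upper face is 120 mm above the bench, with one 19 mm hole in its middle in which the gauge hangs by its collar. Lift the gauge at least 110 mm, straight up, to clear it. Origin: centre of the underside; z up.
- shield_orange: the shield to measure: upright aluminium tube, 22 mm outside, 17 mm bore, 108 mm tall, orange band below the rim, standing fast in the rack. Deep in it, out of sight, lies a rubber cushion, its top 76 to 92 mm below the rim: the spindle meets it 9 to 28 mm before the collar meets the rim, which is a firm stop. Origin: centre of the underside, z up.
- shield_orange_mouth (a point): centre of the open mouth of the orange-banded shield, level with its rim (120 mm above the bench)
- shield_rack: fixed white rack, 75 x 232 mm, its base 12 mm thick, that holds four shields in a row along its y axis, 48 mm apart, all rims 120 mm above the bench; the other three have blue bands. Which place holds the orange one differs. Origin: centre of the underside.
- clipboard: brown clipboard 235 mm (x) by 165 mm (y) lying fixed on the bench, with a white record sheet 210 mm (x) by 148 mm (y) on it, the sheet's centre 4 mm to the -x side of the origin, its top 5 mm above the bench; a steel clip at the +x end stands 16 mm high. Origin: centre of the underside, z up.
- tips_yellow: bystander: yellow box of pipette tips, 85 x 120 x 56 mm; origin centre of underside
- tips_blue: bystander: blue box of pipette tips, 85 x 120 x 56 mm; origin centre of underside
- wash_bottle: bystander: white wash bottle, 64 mm across, 190 mm tall; origin centre of underside
- microtube_rack: bystander: white microtube rack 100 x 190 x 30 mm with a few red caps (to 44 mm high); origin centre of underside
- specimen_tray: bystander: steel tray 100 x 150 x 22 mm with three purple-capped tubes; origin centre of underside
- forceps: bystander: steel forceps lying flat, 145 mm long; origin at the pivot
- red_cap: bystander: red tube cap, 17 mm across, 16 mm high; origin centre of underside
- shield_blue1: bystander: blue-banded shield in the rack, of the same size as the orange one, not to be measured; origin centre of the underside
- shield_blue2: bystander: blue-banded shield in the rack, of the same size as the orange one, not to be measured; origin centre of the underside
- shield_blue3: bystander: blue-banded shield in the rack, of the same size as the orange one, not to be measured; origin centre of the underside
Mind the look-alikes: they are no part of the job. There is more than one size of the gauge; the one meant has the size given above.

How it is judged (in metres and radians):
On the way, in this order (a step that is already met when the one before it is completed fails the run):
1. the gauge stands in the orange-banded shield with its collar pressed flat on the rim (z of gauge in the frame of shield_orange_mouth below 0.0025 m and horizontal distance between gauge and shield_orange_mouth below 0.005 m and angle between the z axis of gauge and the z axis of shield_orange, either way round below 0.1 rad and contact force between gauge and shield_orange above 1 N and value of joint spindle above 0.009 m), for 0.2 s.
2. the gauge is drawn right out of the shield, its tip above the rim (z of gauge_tip in the frame of shield_orange_mouth above 0.005 m and contact force between the fingers and gauge above 2 N), for 0.1 s.
At the end, for the whole second after the job is handed in: The gauge is held in the fingers alone, still, its rod level within 10 degrees, with its red tip over the record sheet (within the sheet's edges) and 50 to 250 mm above it, the spindle still pushed in by 10 to 31 mm as the cushion set it (angle between gauge's own z axis and vertical between 1.396 and 1.745 rad and x of gauge_tip in the frame of clipboard between -0.107 and 0.099 m and y of gauge_tip in the frame of clipboard between -0.073 and 0.073 m and z of gauge_tip in the frame of clipboard between 0.05 and 0.25 m and value of joint spindle between 0.01 and 0.031 m and contact force between the fingers and gauge above 2 N and contact force between gauge and clipboard below 0.2 N and contact force between gauge and gauge_stand below 0.2 N and contact force between gauge and shield_orange below 0.2 N and contact force between gauge and shield_rack below 0.2 N and linear speed of gauge below 0.02 m/s and angular speed of gauge below 0.15 rad/s); the arm keeps its last pose, push and grip.
It fails at once if the gauge is rammed into the shield (over 40 N) (contact force between gauge and shield_orange above 40 N).
It fails at once if the fingers touch the spindle (contact force between the fingers and spindle_c0 above 0.5 N or contact force between the fingers and spindle_c1 above 0.5 N).
It fails at once if the gauge strikes the bench (its tip under 8 mm), the clipboard, the rack, another shield or a bystander, or is forced against its stand (height (world z) of gauge_tip below 0.008 m or contact force between gauge and clipboard above 0.5 N or contact force between gauge and shield_rack above 0.5 N or contact force between gauge and shield_blue1 above 0.5 N or contact force between gauge and shield_blue2 above 0.5 N or contact force between gauge and shield_blue3 above 0.5 N or contact force between gauge and tips_yellow above 0.5 N or contact force between gauge and tips_blue above 0.5 N or contact force between gauge and wash_bottle above 0.5 N or contact force between gauge and microtube_rack above 0.5 N or contact force between gauge and specimen_tray above 0.5 N or contact force between gauge and forceps above 0.5 N or contact force between gauge and red_cap above 0.5 N or contact force between gauge and gauge_stand above 20 N).
It fails at once if a bystander is moved by more than 30 mm (distance of any of tips_yellow, tips_blue, wash_bottle, microtube_rack, specimen_tray, forceps, red_cap from where it was at the start of the episode above 0.03 m).
It also fails if it takes over 51 s, if anything falls off the work surface, if the arm or the gripper's body presses on something with over 40 N, if the wrist force passes 120 N, or if a joint passes its speed limit or range.

### The arm

A 6-joint arm with a two-finger parallel gripper is mounted at the origin on the work surface. World frame = base frame: x ahead of the robot, y to its left, z up, the work surface at z = 0. Lengths are in mm, angles in rad, forces in N, time in s.
With the tool pointing down it reaches from about 350 to 975 mm from the base axis. Payload 17.4 kg.
Tool frame: the origin (TCP) lies midway between the tips of the shut fingers; the grasp point (between the pads) lies 19 mm behind it; z points along the fingers, y is the line along which they close (so a half turn about z gives the same grasp; the last joint's range is limited). The gripper opens to 85 mm and grips with 20 to 120 N. Pads are 22 mm wide; open, the fingers measure 114 mm over their backs; the gripper's body (76 mm by 85 mm) begins 54 mm behind the grasp point. The pads swing forward as they close: fully open they stand 13 mm farther back than shut.
Start: joints at [1.177, 0.116, 1.442, -0, 1.584, -0.038], TCP at [235.138, 632.726, 231.303] pointing down, gripper open.
Joint ranges: [-2.83, 2.83], [-0.83, 2.19], [0.07, 2.5], [-1.14, 4.28], [0.01, 3], [-2.97, 2.97]. Speed limits (rad/s): [1.89, 1.89, 2.22, 3.14, 3.14, 3.14].

### API

Orientations are given as a unit quaternion [w, x, y, z].
In Python, from workcell import readout, cams, bot gives the robot as it stands.
- The arm moves only by the tool play_rows, never from a script. Its argument "commands" is a list of rows, each a list of 5 numbers: the finger opening in mm, from 0 to 85.4, then the shift along the tool's x, y, z as a fraction of full scale, then the turn about the tool's z as a fraction of full scale. In form: [[jaw, tx, ty, tz, spin], ...]. A call has 1 to 5 rows; each row is the pose to reach, as a shift and turn from the pose commanded when the call began, along the tool's axes at that moment; what a row does not reach only later rows make up. Full scale, the value 1, is 100 mm for a shift and 30 degrees for a turn. A row lasts 1/12 s, in which the tool goes at most 41.7 mm and 7.16 degrees, less where a joint would pass 70% of its speed; a pose out of reach is approached as far as the arm can. A call with a number of a shift or a turn outside -1 to 1 is refused whole. A call with a gripper value outside its range is refused whole. The fingers move at their own pace and stop on an object; "squeeze" is the grip in N (left out, the last holds). Time passes only in rows, so rows that repeat a pose let the fingers close. It gives the time, the measured TCP pose, the force, the opening and the grip force at its end, in the units of the state.
- readout.state(): the state, without advancing time (a new reading comes with each control period).
- cams.get_image(name): name is "side" or "top"; returns a dict with "frame" (384x512x3 uint8, red, green, blue), "range_z" (384x512 float32, mm along the optical axis (not along the pixel's ray), 0 where there is no reading), "intrinsics" (3x3 intrinsics, pixels), "rvec" (rotation vector, rad) and "tvec" (3), from world to camera coordinates, as OpenCV has them. Camera axes: x right, y down, z forward; pixel columns grow to the right and rows downward; lengths in mm; the calibration is good to about 2 mm. A picture is of the moment at which its call begins.
- bot.close_job(): hands the job in; it is judged then, once.
The state is a dict: "t": time; "qpos": joint angles; "qvel": joint speeds; "effort": joint torques, N m; "ee_pos": TCP position; "ee_rot": TCP orientation; "contact_force": force on the tool from outside, world axes, zero at the start; "wrist_torque": the same for the moment, N m; "opening": finger opening in mm; "finger_force": force on a finger pad.
Only numpy, scipy, OpenCV 4.12 (cv2) and the standard library are available. Lean on these libraries where they do the work, as an engineer would, in place of code of your own. Each camera call takes 0.05 s, during which the arm holds its last target. There are 200 camera calls.

## Working session

There is one attempt and no reset: what is moved stays moved. The work goes in short steps, Python scripts to look and compute and a tool call to move; the robot and the scene stay as the last step left them, time stands still between calls to the robot, and variables do not carry over. Pictures are saved under pics/ and viewed, at most 10 in all, crops included, and the job is handed in when it is done.

Besides the shell and the picture viewer there is one more tool, called after "Call:" by a JSON object that holds its "fn" and its "kwargs". play_rows: Moves the arm, as the interface text tells. Shift numbers are shares of 100 mm and turn numbers shares of 30 degrees, none past 1 either way. Its arguments: {"type":"object","properties":{"commands":{"type":"array","items":{"type":"array","items":{"type":"number"}}},"squeeze":{"type":"number"}},"required":["commands"]}

```bash
mkdir -p pics; cat > h.py <<'E'
import numpy as np,cv2
from scipy.spatial.transform import Rotation as R
from workcell import readout,cams,bot
def cam(n):
    d=cams.get_image(n); d['R']=R.from_rotvec(np.ravel(d['rvec'])).as_matrix(); d['t']=np.ravel(d['tvec']).astype(float); d['K']=np.array(d['intrinsics']); return d
def world(d,u,v,z=None):
    """pixel -> world, on plane z (mm) or by depth"""
    r=np.linalg.inv(d['K'])@np.array([u,v,1.]); o=-d['R'].T@d['t']; w=d['R'].T@r
    s=(z-o[2])/w[2] if z is not None else d['range_z'][int(round(v)),int(round(u))]
    return o+s*w
def proj(d,p):
    q=d['K']@(d['R']@np.array(p,float)+d['t']); return q[:2]/q[2]
def cloud(d):
    h,w=d['range_z'].shape; u,v=np.meshgrid(np.arange(w),np.arange(h)); z=d['range_z']
    r=np.stack([u,v,np.ones_like(u)],-1)@np.linalg.inv(d['K']).T*z[...,None]
    return (r-d['t'])@d['R']
E
python3 - <<'E'
from h import *
for n in('top','side'):
    d=cam(n); cv2.imwrite(f'pics/{n}0.png',d['frame'][...,::-1]); print(n,-d['R'].T@d['t'],d['R'][2],d['K'][0,0]); np.savez(f'{n}0.npz',**d)
s=readout.state();print({k:np.round(v,3) for k,v in s.items()})
E
```

```text
top [ 419.26228575   20.8390536  1205.47849859] [ 0.12053287  0.02702437 -0.99234143] 375.58427342790344
side [ 125.76432419 -939.93246297  839.47325897] [ 0.3372288   0.75642935 -0.56043856] 476.70155530615796
{'t': np.float64(0.1), 'qpos': array([ 1.177,  0.116,  1.442, -0.   ,  1.584, -0.038]), 'qvel': array([ 0.001, -0.003, -0.002,  0.001,  0.001,  0.   ]), 'effort': array([ 2.0000e-03, -7.3367e+01, -6.3379e+01,  0.0000e+00,  5.0000e-03,
       -0.0000e+00]), 'ee_pos': array([235.055, 632.568, 230.631]), 'ee_rot': array([-0.   ,  0.177,  0.984, -0.001]), 'contact_force': array([-1.025, -0.271, -0.2  ]), 'wrist_torque': array([-0.024, -0.037, -0.034]), 'finger_force': np.float64(0.0), 'opening': np.float64(85.028)}
```

View pics/top0.png

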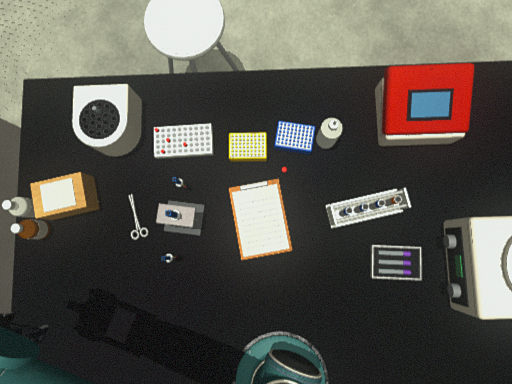

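View pics/side0.png

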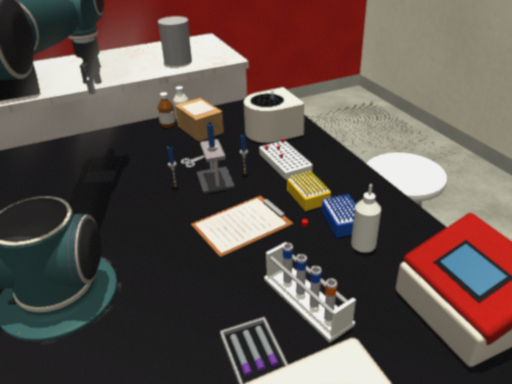

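Top view: stand with gauge at about (173,214), look-alike gauges at (178,182) and (168,258), the orange shield at the right end of the rack near (398,199), and the clipboard at (260,220). The side view agrees: gauge handle (211,135), orange shield (331,290).

```bash
cat > m.py <<'E'
from h import *
T=dict(np.load('top0.npz'));S=dict(np.load('side0.npz'))
def comps(d,m,win,mn=4):
    mm=np.zeros(m.shape,np.uint8);x0,y0,x1,y1=win;mm[y0:y1,x0:x1]=m[y0:y1,x0:x1]
    n,l,st,c=cv2.connectedComponentsWithStats(mm);return [(c[i].round(1),st[i]) for i in range(1,n) if st[i][4]>=mn],l
def hsv(d): return cv2.cvtColor(d['frame'],cv2.COLOR_RGB2HSV)
if __name__=='__main__':
    for nm,d in(('T',T),('S',S)):
        H=hsv(d);h,s,v=H[...,0],H[...,1],H[...,2]
        org=(h>3)&(h<18)&(s>110)&(v>90); blu=(h>98)&(h<125)&(s>110)&(v>40)
        wins={'T':((330,180,415,230),(140,165,215,275)),'S':((260,235,345,330),(150,110,260,200))}[nm]
        for a,m,w in(('org',org,wins[0]),('blue',blu,wins[0]),('gauge',blu,wins[1])):
            print(nm,a,[(c.tolist(),st.tolist()) for c,st in comps(d,m,w)[0]])
    C=cloud(T)
    # plate: points 112..128 near stand
    reg=np.zeros(C.shape[:2],bool);reg[195:240,150:212]=1
    for lo,hi in((110,130),(3,25)):
        k=reg&(C[...,2]>lo)&(C[...,2]<hi);P=C[k][:,:2].astype(np.float32);print(lo,len(P),C[k][:,2].mean(),cv2.minAreaRect(P))
    reg[:]=0;reg[170:270,220:300]=1
    H=hsv(T);k=reg&(H[...,1]<60)&(H[...,2]>130)&(C[...,2]<30);print('sheet',C[k][:,2].mean(),cv2.minAreaRect(C[k][:,:2].astype(np.float32)))
    reg[:]=0;reg[180:235,320:418]=1
    k=reg&(C[...,2]>112)&(C[...,2]<130);
    n,l,st,c=cv2.connectedComponentsWithStats(k.astype(np.uint8))
    for i in range(1,n): print('rim',st[i],C[l==i].mean(0))
    o=[cv2.resize(T['frame'][190:240,145:215],None,fx=8,fy=8,interpolation=cv2.INTER_CUBIC)[:400,:560],cv2.resize(T['frame'][180:235,320:415],None,fx=5.9,fy=5.9)[:200,:560]]
    a=np.vstack(o); cv2.imwrite('pics/c1.png',a[...,::-1])
    b=[cv2.resize(S['frame'][115:195,160:260],None,fx=4,fy=4),cv2.resize(S['frame'][235:315,255:355],None,fx=4,fy=4)]
    cv2.imwrite('pics/c2.png',np.hstack(b)[...,::-1])
E
python3 m.py
```

```text
T org [([392.3, 199.9], [391, 197, 3, 6, 12])]
T blue [([376.3, 204.4], [375, 202, 4, 5, 11]), ([360.4, 208.2], [359, 206, 4, 5, 9]), ([344.7, 212.0], [344, 210, 3, 5, 6])]
T gauge [([175.3, 180.0], [172, 177, 8, 7, 28]), ([171.2, 213.8], [165, 211, 12, 6, 41]), ([164.1, 257.8], [161, 256, 9, 6, 23])]
S org [([262.7, 236.1], [260, 235, 8, 4, 18]), ([330.3, 291.2], [326, 286, 11, 11, 82])]
S blue [([339.0, 235.8], [334, 235, 11, 3, 26]), ([287.5, 253.9], [283, 250, 11, 9, 65]), ([300.5, 265.5], [295, 262, 12, 8, 70]), ([314.9, 278.0], [310, 274, 12, 9, 75])]
S gauge [([210.5, 134.0], [207, 124, 8, 23, 99]), ([242.8, 141.5], [240, 134, 6, 17, 80]), ([170.2, 153.6], [167, 146, 7, 17, 83])]
110 634 120.59790151379339 ((506.30706787109375, 291.97686767578125), (108.92378234863281, 56.059242248535156), 81.36344909667969)
3 777 10.199049643087392 ((507.819580078125, 304.7254638671875), (201.30886840820312, 142.1394500732422), 88.46329498291016)
sheet 5.935545955317505 ((498.4579162597656, 49.0713996887207), (224.38734436035156, 148.09315490722656), 9.31678295135498)
rim [393 195   9   8  33] [ 533.80389562 -351.06008544  118.20631922]
rim [377 199   8   8  30] [ 524.32311683 -303.79256292  117.89501508]
rim [361 203   8   8  30] [ 514.26962405 -256.66519972  118.36270275]
rim [345 207   8   7  25] [ 504.95773519 -210.50288287  118.78951646]
```

View pics/c1.png

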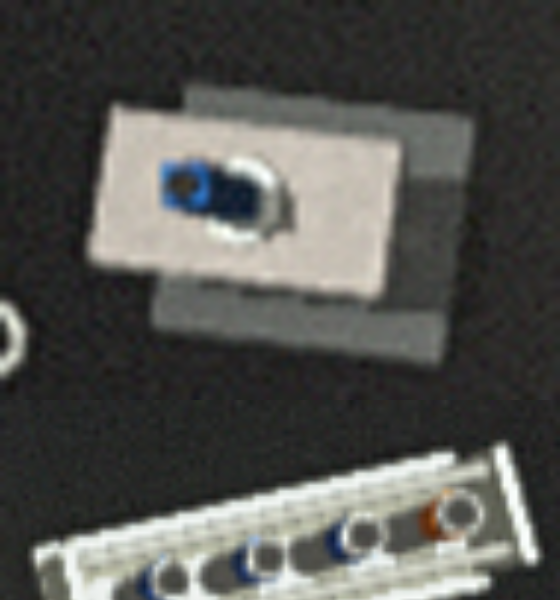

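View pics/c2.png

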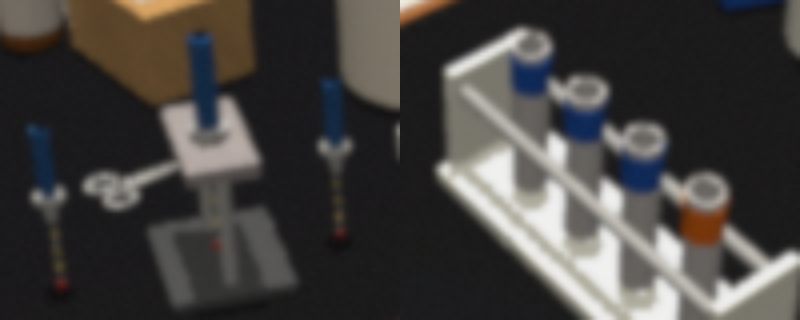

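```bash
python3 - <<'E'
from m import *
print('shield top', world(T,397.5,198.7,120),'side',world(S,331.0,282.0,120))
print('collar top',world(T,174.9,214.5,128), 'side', world(S,160+208/4-.5,115+137/4-.5,128))
print('handle top',world(T,167.6,212.4,207), 'side', world(S,160+201/4-.5,115+38/4-.5,207))
print('lookalike', [world(T,u,v,0) for u,v in((182,184),(173,259))])
# ellipse fit of bright rim, top view
for d,(u,v) in((T,(398,199)),(S,(331,282))):
    g=cv2.cvtColor(d['frame'],cv2.COLOR_RGB2GRAY)
    b=cv2.resize(g[v-10:v+11,u-10:u+11],None,fx=8,fy=8,interpolation=cv2.INTER_CUBIC)
    c=cv2.HoughCircles(b,cv2.HOUGH_GRADIENT,1,200,param1=80,param2=8,minRadius=16,maxRadius=40)
    if c is not None: x,y,r=c[0,0];uu,vv=u-10+(x+.5)/8-.5,v-10+(y+.5)/8-.5;print(uu,vv,r/8,world(d,uu,vv,120))
C=cloud(T)
H=hsv(T);reg=np.zeros(H.shape[:2],bool);reg[170:270,220:300]=1
k=reg&(H[...,1]>120)&(H[...,0]<25)|reg&(H[...,2]>130);k&=C[...,2]<30
print('board',cv2.minAreaRect(C[k&(C[...,2]<12)][:,:2].astype(np.float32)))
E
```

```text
shield top [ 533.4644928  -352.21523878  120.        ] side [ 536.48032219 -350.73475637  120.        ]
collar top [505.82908395 290.73635279 128.        ] side [502.78677624 280.33720365 128.        ]
handle top [505.70036774 290.68345391 207.        ] side [507.17616415 287.94283073 207.        ]
lookalike [array([615.31071903, 299.43692054,   0.        ]), array([373.93554995, 328.90840619,   0.        ])]
397.25 198.875 4.2875 [ 532.97980136 -351.46810182  120.        ]
331.5 282.375 4.5 [ 536.83828732 -352.10642978  120.        ]
board ((508.6216735839844, 36.02442932128906), (260.5456237792969, 197.19430541992188), 9.311376571655273)
```

Call:
{"fn": "play_rows", "kwargs": {"commands": [[85,0,0,-0.25,0],[85,0,0,-0.5,0],[85,0,0,-0.85,0],[85,0,0,-0.85,-0.2],[85,0,0,-0.85,-0.39]]}}

```text
t: 0.52
ee_pos: [235.3, 633.1, 318.7]
ee_rot: [0.001, 0.074, 0.997, 0.002]
contact_force: [0.3, -0.0, -1.5]
opening: 84.9
finger_force: 0.0
```

Call:
{"fn": "play_rows", "kwargs": {"commands": [[85,-0.33,-0.31,0,0],[85,-0.66,-0.62,0,0],[85,-1,-0.94,0,0],[85,-1,-0.94,0,0]]}}

```text
t: 0.85
ee_pos: [322.2, 521.4, 316.4]
ee_rot: [0.0, 0.077, 0.997, -0.0]
contact_force: [0.2, 0.3, -0.8]
opening: 85.2
finger_force: 0.0
```

Call:
{"fn": "play_rows", "kwargs": {"commands": [[85,-0.33,-0.31,0,0],[85,-0.66,-0.62,0,0],[85,-1,-0.94,0,0],[85,-1,-0.94,0,0]]}}

```text
t: 1.18
ee_pos: [406.8, 413.3, 316.3]
ee_rot: [0.0, 0.077, 0.997, -0.0]
contact_force: [-0.2, 0.5, -0.6]
opening: 84.7
finger_force: 0.0
```

Call:
{"fn": "play_rows", "kwargs": {"commands": [[85,-0.33,-0.31,0,0],[85,-0.66,-0.62,0,0],[85,-1,-0.94,0,0],[85,-1,-0.94,0,0]]}}

```text
t: 1.52
ee_pos: [491.3, 305.3, 316.0]
ee_rot: [0.0, 0.077, 0.997, -0.001]
contact_force: [-0.1, 0.5, -0.4]
opening: 84.9
finger_force: 0.0
```

Call:
{"fn": "play_rows", "kwargs": {"commands": [[85,-0.17,-0.12,0,0],[85,-0.17,-0.12,0.2,0],[85,-0.17,-0.12,0.4,0],[85,-0.17,-0.12,0.4,0],[85,-0.17,-0.12,0.4,0]]}}

```text
t: 1.93
ee_pos: [503.7, 294.5, 275.7]
ee_rot: [-0.001, 0.076, 0.997, -0.0]
contact_force: [-0.6, 0.5, 0.7]
opening: 85.1
finger_force: 0.0
```

```bash
python3 - <<'E'
from m import *
d=cam('side');t=cam('top')
cv2.imwrite('pics/s1.png',np.hstack([cv2.resize(d['frame'][85:185,160:260],None,fx=4,fy=4),cv2.resize(t['frame'][170:270,120:220],None,fx=4,fy=4)])[...,::-1])
s=readout.state();print(s['ee_pos'],proj(d,s['ee_pos']),proj(t,s['ee_pos']),proj(d,[506,291,207]),proj(d,[506,291,128]))
E
```

```text
[504.09670643 294.74160088 277.60319368] [205.81490185 101.22632253] [158.41050556 210.86777938] [209.02729138 123.67206812] [211.30188348 146.98164143]
```

View pics/s1.png

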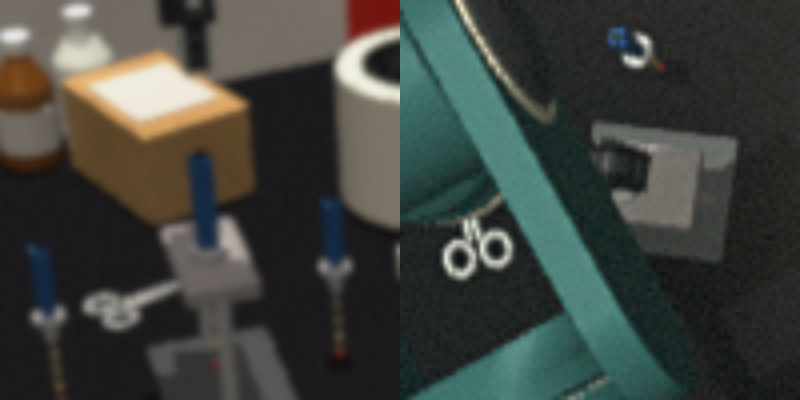

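Call:
{"fn": "play_rows", "kwargs": {"commands": [[85,-0.02,-0.03,0.3,0],[85,-0.02,-0.03,0.6,0],[85,-0.02,-0.03,0.9,0],[85,-0.02,-0.03,0.9,0],[85,-0.02,-0.03,0.9,0]]}}

```text
t: 2.45
ee_pos: [505.4, 291.2, 186.9]
ee_rot: [-0.0, 0.076, 0.997, -0.0]
contact_force: [0.5, 0.1, 0.5]
opening: 85.0
finger_force: 0.0
```

Call:
{"fn": "play_rows", "kwargs": {"commands": [[85,0,0,0.2,0],[85,0,0,0.34,0],[85,0,0,0.34,0],[85,0,0,0.34,0]]}}

```text
t: 2.78
ee_pos: [505.8, 291.1, 153.3]
ee_rot: [0.0, 0.076, 0.997, 0.0]
contact_force: [0.4, -0.7, 0.3]
opening: 85.1
finger_force: 0.0
```

```bash
python3 - <<'E'
from m import *
s=readout.state();print(s['ee_pos'],s['ee_rot'],s['contact_force'],s['wrist_torque'],s['qpos'])
E
```

```text
[505.76241455 291.13742133 153.30062841] [8.37151665e-05 7.56774960e-02 9.97132341e-01 6.57503990e-05] [ 0.35218053 -0.68791094  0.2763976 ] [-0.03204487  0.03429485 -0.02816637] [ 4.78593569e-01 -5.11230633e-02  1.73965419e+00  2.38408389e-05
  1.45284995e+00 -9.40705724e-01]
```

Call:
{"fn": "play_rows", "kwargs": {"commands": [[60,0,0,0,0],[40,0,0,0,0],[25,0,0,0,0],[18,0,0,0,0],[14,0,0,0,0]], "squeeze": 25}}

```text
t: 3.2
ee_pos: [505.7, 291.0, 152.6]
ee_rot: [0.0, 0.076, 0.997, 0.0]
contact_force: [1.1, 0.1, -0.1]
opening: 25.2
finger_force: 0.0
```

Call:
{"fn": "play_rows", "kwargs": {"commands": [[10,0,0,0,0],[10,0,0,0,0],[10,0,0,0,0]], "squeeze": 30}}

```text
t: 3.45
ee_pos: [505.7, 291.0, 152.6]
ee_rot: [0.0, 0.076, 0.997, 0.0]
contact_force: [-1.4, -0.6, 3.4]
opening: 16.7
finger_force: 29.2
```

Call:
{"fn": "play_rows", "kwargs": {"commands": [[10,0,0,0,0],[10,0,0,0,0],[10,0,0,-0.05,0],[10,0,0,-0.2,0],[10,0,0,-0.35,0]], "squeeze": 90}}

```text
t: 3.87
ee_pos: [505.4, 290.8, 188.1]
ee_rot: [-0.0, 0.076, 0.997, -0.0]
contact_force: [0.2, 0.0, -0.9]
opening: 15.3
finger_force: 87.7
```

Call:
{"fn": "play_rows", "kwargs": {"commands": [[10,0,0,-0.25,0],[10,0,0,-0.5,0],[10,0,0,-0.75,0],[10,0,0,-1,0],[10,0,0,-1,0]]}}

```text
t: 4.28
ee_pos: [506.5, 291.4, 294.7]
ee_rot: [0.003, 0.076, 0.997, 0.002]
contact_force: [1.8, 0.4, 0.8]
opening: 15.5
finger_force: 87.9
```

```bash
python3 - <<'E'
from m import *
d=cam('side')
cv2.imwrite('pics/s2.png',cv2.resize(d['frame'][60:190,150:270],None,fx=4,fy=4)[...,::-1])
s=readout.state();p=s['ee_pos'];print(p,s['contact_force'],s['opening'],s['finger_force'])
for z in(34.7,-33.3,-137): print(proj(d,p+[0,0,z]))
E
```

```text
[506.21019886 291.27591206 291.79142471] [-0.04679462  0.84847127 -2.00651285] 15.299373137778637 87.85697612911463
[205.34080358  85.45646369]
[207.503072   107.62699407]
[210.58069036 139.18294283]
```

View pics/s2.png

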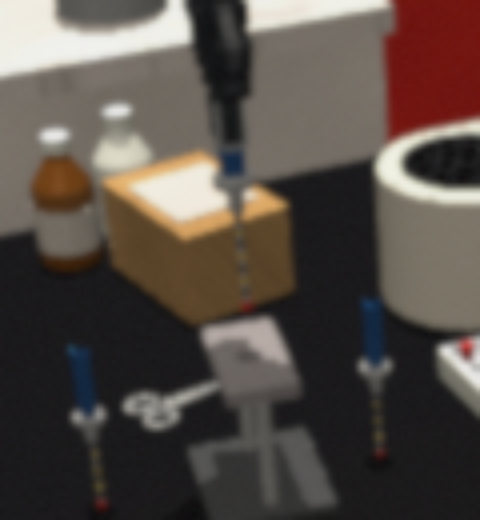

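Call:
{"fn": "play_rows", "kwargs": {"commands": [[10,-0.02,-0.15,0,0],[10,-0.07,-0.4,0,0],[10,-0.14,-0.7,0,0],[10,-0.2,-1,0,0]]}}

```text
t: 4.67
ee_pos: [509.7, 187.5, 286.4]
ee_rot: [-0.001, 0.075, 0.997, -0.0]
contact_force: [-0.3, -0.5, -1.5]
opening: 15.1
finger_force: 88.0
```

Call:
{"fn": "play_rows", "kwargs": {"commands": [[10,-0.07,-0.33,0,0],[10,-0.13,-0.67,0,0],[10,-0.2,-1,0,0]]}}

```text
t: 4.92
ee_pos: [514.1, 85.1, 286.7]
ee_rot: [-0.001, 0.076, 0.997, -0.0]
contact_force: [0.5, -1.1, -1.6]
opening: 15.2
finger_force: 88.0
```

Call:
{"fn": "play_rows", "kwargs": {"commands": [[10,-0.07,-0.33,0,0],[10,-0.13,-0.67,0,0],[10,-0.2,-1,0,0]]}}

```text
t: 5.17
ee_pos: [518.7, -16.8, 286.7]
ee_rot: [-0.0, 0.076, 0.997, -0.0]
contact_force: [0.4, 0.3, -1.2]
opening: 15.4
finger_force: 88.0
```

Call:
{"fn": "play_rows", "kwargs": {"commands": [[10,-0.07,-0.33,0,0],[10,-0.13,-0.67,0,0],[10,-0.2,-1,0,0]]}}

```text
t: 5.42
ee_pos: [523.2, -118.7, 286.8]
ee_rot: [-0.0, 0.076, 0.997, 0.0]
contact_force: [0.4, 0.7, -1.8]
opening: 15.4
finger_force: 88.0
```

Call:
{"fn": "play_rows", "kwargs": {"commands": [[10,-0.07,-0.33,0,0],[10,-0.13,-0.67,0,0],[10,-0.2,-1,0,0]]}}

```text
t: 5.67
ee_pos: [527.8, -220.6, 286.7]
ee_rot: [-0.001, 0.076, 0.997, 0.0]
contact_force: [0.6, 0.5, -1.1]
opening: 15.3
finger_force: 88.0
```

Call:
{"fn": "play_rows", "kwargs": {"commands": [[10,-0.07,-0.33,0,0],[10,-0.13,-0.67,0,0],[10,-0.19,-0.95,0,0],[10,-0.2,-1,0,0]]}}

```text
t: 6.0
ee_pos: [532.3, -324.3, 285.8]
ee_rot: [-0.001, 0.077, 0.997, 0.0]
contact_force: [0.5, 0.4, -2.5]
opening: 15.6
finger_force: 88.1
```

Call:
{"fn": "play_rows", "kwargs": {"commands": [[10,-0.03,-0.15,0,0],[10,-0.05,-0.25,0,0],[10,-0.05,-0.31,0,0],[10,-0.05,-0.31,0,0],[10,-0.05,-0.31,0,0]]}}

```text
t: 6.42
ee_pos: [533.9, -351.4, 287.3]
ee_rot: [-0.0, 0.076, 0.997, 0.0]
contact_force: [0.0, -0.3, -1.3]
opening: 15.3
finger_force: 88.1
```

```bash
cat > look.py <<'E'
from m import *
import sys
d=cam('side');t=cam('top')
np.savez('side1.npz',**d);np.savez('top1.npz',**t)
s=readout.state();p=s['ee_pos'];print(p,s['ee_rot'],s['qpos'].round(2),s['contact_force'],s['opening'],s['finger_force'])
for z in(-33.3,-137): print(proj(d,p+[0,0,z]),proj(t,p+[0,0,z]))
q=proj(d,p+[0,0,-100]).astype(int);r=proj(t,p+[0,0,-100]).astype(int);print(q,r)
f=lambda I,c:cv2.resize(I[max(c[1]-50,0):c[1]+50,max(c[0]-50,0):c[0]+50],(400,400),interpolation=cv2.INTER_CUBIC)
cv2.imwrite(sys.argv[1],np.hstack([f(d['frame'],q),f(t['frame'],r)])[...,::-1])
E
python3 look.py pics/s3.png
```

```text
[ 534.00185446 -350.99634093  287.49524261] [1.02872290e-04 7.53760495e-02 9.97155174e-01 1.02980751e-05] [-0.62  0.03  1.44  0.    1.67 -2.04] [-0.04122142  0.54712021 -1.52693889] 15.766921563882944 88.1311123073101
[333.84490224 232.21409451] [415.04296643 192.40163878]
[330.85238133 271.73313238] [400.74568466 197.27157179]
[331 258] [405 195]
```

View pics/s3.png

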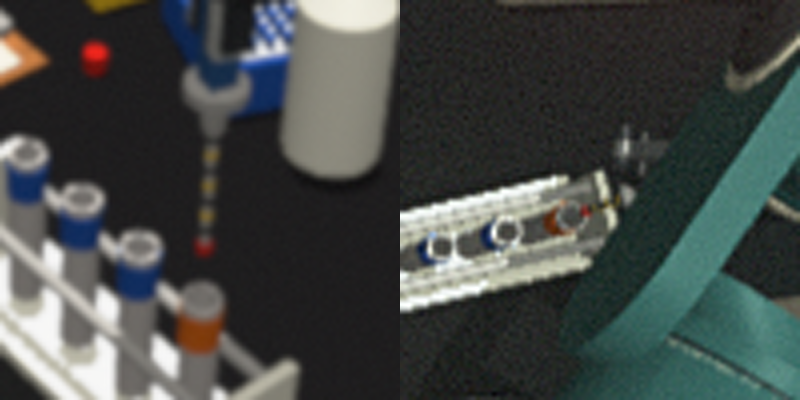

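```bash
python3 - <<'E'
from m import *
d=dict(np.load('side1.npz'));t=dict(np.load('top1.npz'))
p=[534,-351,120];print(proj(d,p),proj(t,p))
for n,I,c in(('s',d,(331.4,282.3)),('t',t,(397.3,198.9))):
    u,v=map(int,map(round,c));g=cv2.cvtColor(I['frame'],cv2.COLOR_RGB2GRAY)[v-7:v+8,u-8:u+9].astype(int);print(g)
H=hsv(t);r=(H[...,1]>130)&((H[...,0]<6)|(H[...,0]>172))&(H[...,2]>80);print(comps(t,r,(396,190,406,204),1)[0])
H=hsv(d);r=(H[...,1]>110)&((H[...,0]<6)|(H[...,0]>172))&(H[...,2]>60);print(comps(d,r,(322,260,340,276),1)[0])
print(proj(d,[534,-351,287.5-133]),proj(t,[534,-351,287.5-133]))
E
```

```text
[330.03962965 282.46990892] [397.06055224 198.52785426]
[[ 29  29  29  29  30  30  30  29  29  30  30  30  30  29  29  29  29]
 [ 29  28  30  30  29  30  28  30  31  29  29  30  29  29  30  29  29]
 [ 33  30  29  29  31  34  37  42  43  42  38  31  30  29  30  30  30]
 [ 52  34  30  32  41  55  64  71  76  76  64  51  38  30  28  30  30]
 [ 98  60  39  46  68  87  92  99 104 106  98  85  61  38  30  29  28]
 [153 113  74  75  96 107 108 106 109 113 115 109  86  55  35  30  29]
 [192 164 124 108 110 106 107 107 109 110 111 110 102  76  46  31  28]
 [194 192 163 136 118 107 106 108 110 109 105 107 109  90  53  33  28]
 [171 186 174 145 123 113 109 109 109 109 107 108 114  93  57  35  29]
 [132 158 155 131 121 119 116 113 113 113 114 117 117  93  56  33  30]
 [ 91 119 125 111 109 118 122 121 122 123 124 122 111  86  52  33  28]
 [ 54  77  90  89  95 106 114 122 124 127 121 113  98  73  46  33  28]
 [ 34  46  61  72  82  94 102 107 111 111 106  99  86  63  41  33  29]
 [ 30  35  50  64  73  81  88  92  94  94  90  85  73  56  38  31  30]
 [ 29  35  50  61  70  73  76  79  80  80  77  74 
[... 589 characters left out ...]

 [ 64  68  50  54  77  95 103  74  62  69  71  94 126  90  87  84  81]
 [ 78  68  51  53  61  73 113 117  81  83 102 136 101  87  86  85  83]
 [ 79  76  64  57  53  49  92 112 121 124 113 111  86  84  87  85  87]
 [ 75  72  73  71  58  72  78 116 133 156 100  85  83  87  86  75  85]
 [ 74  72  89 120 128 166 167 170 177 183 102  71  84  91 103 105 112]
 [126 132 164 175 178 190 168 152 157 142 103 105 112 132 132 131 131]
 [178 174 172 159 144 140 129 120 131 128 132 126 124 127 128 114  94]]
[(array([400.8, 197.6]), array([400, 197,   3,   2,   5], dtype=int32))]
[(array([331.9, 269.6]), array([330, 268,   5,   4,  17], dtype=int32))]
[330.96144381 270.29656325] [401.24701396 197.10189824]
```

```bash
python3 - <<'E'
from m import *
d=dict(np.load('side1.npz'));t=dict(np.load('top1.npz'))
print(world(d,330.5,282.9,120),world(t,398,198.4,120),world(t,397.6,198.9,120))
E
```

```text
[ 534.20419898 -352.46759395  120.        ] [ 534.28935399 -353.69940978  120.        ] [ 532.87757157 -352.45880583  120.        ]
```

Call:
{"fn": "play_rows", "kwargs": {"commands": [[10,0,-0.015,0,0],[10,0,-0.015,0.15,0],[10,0,-0.015,0.3,0],[10,0,-0.015,0.4,0],[10,0,-0.015,0.45,0]]}}

```text
t: 6.93
ee_pos: [533.1, -352.6, 239.0]
ee_rot: [-0.001, 0.076, 0.997, 0.001]
contact_force: [-0.4, -1.0, -1.9]
opening: 15.8
finger_force: 88.2
```

```bash
python3 look.py pics/s4.png
```

```text
[ 533.34255567 -352.80007958  240.4509006 ] [-1.01698353e-03  7.56626945e-02  9.97132750e-01  6.32915765e-04] [-0.62  0.04  1.51  0.    1.6  -2.04] [ 0.82037009 -0.57960531 -2.32167107] 15.33214799821381 88.17202683538198
[332.64302965 251.4017999 ] [408.89699314 194.96224475]
[329.79536893 288.81396427] [395.78275011 199.38539792]
[330 275] [400 197]
```

View pics/s4.png

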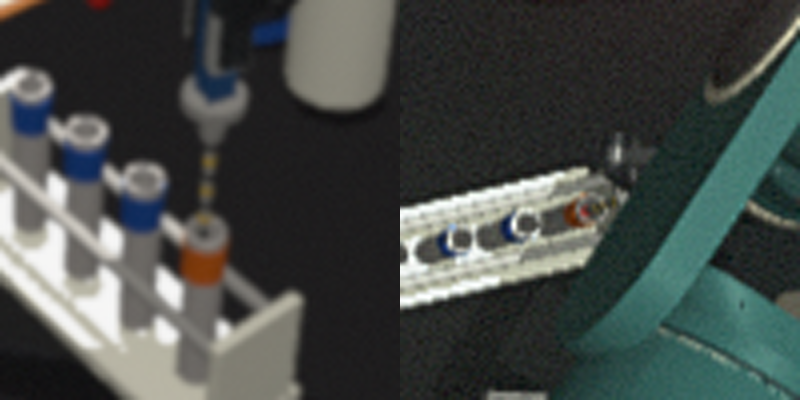

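Call:
{"fn": "play_rows", "kwargs": {"commands": [[10,0,0,0.12,0],[10,0,0,0.25,0],[10,0,0,0.38,0],[10,0,0,0.45,0],[10,0,0,0.45,0]]}}

```text
t: 7.45
ee_pos: [533.1, -352.7, 194.6]
ee_rot: [-0.001, 0.076, 0.997, 0.001]
contact_force: [0.4, 0.7, -2.4]
opening: 15.3
finger_force: 88.2
```

Call:
{"fn": "play_rows", "kwargs": {"commands": [[10,0,0,0.04,0],[10,0,0,0.08,0],[10,0,0,0.12,0],[10,0,0,0.15,0],[10,0,0,0.15,0]]}}

```text
t: 7.87
ee_pos: [533.5, -353.1, 181.6]
ee_rot: [-0.0, 0.076, 0.997, 0.0]
contact_force: [0.6, 0.7, -1.7]
opening: 15.6
finger_force: 88.2
```

Call:
{"fn": "play_rows", "kwargs": {"commands": [[10,-0.004,0.006,0.04,0],[10,-0.004,0.006,0.08,0],[10,-0.004,0.006,0.12,0],[10,-0.004,0.006,0.15,0],[10,-0.004,0.006,0.15,0]]}}

```text
t: 8.28
ee_pos: [534.0, -352.6, 166.6]
ee_rot: [-0.0, 0.076, 0.997, 0.0]
contact_force: [-0.1, 1.0, -1.9]
opening: 15.1
finger_force: 88.2
```

```bash
python3 - <<'E'
from m import *
s=readout.state();print(s['ee_pos'],s['contact_force'],s['wrist_torque'])
E
```

```text
[ 534.03862516 -352.55492508  166.61381859] [-0.08161128  0.9548636  -1.88376912] [-0.00769429 -0.04143979 -0.02479416]
```

Call:
{"fn": "play_rows", "kwargs": {"commands": [[10,0,0,0.03,0],[10,0,0,0.06,0],[10,0,0,0.08,0],[10,0,0,0.1,0],[10,0,0,0.1,0]]}}

```text
t: 8.7
ee_pos: [534.1, -352.6, 156.8]
ee_rot: [-0.0, 0.076, 0.997, 0.0]
contact_force: [-0.2, 0.2, -1.5]
opening: 15.6
finger_force: 88.3
```

Call:
{"fn": "play_rows", "kwargs": {"commands": [[10,0,0,0.01,0],[10,0,0,0.02,0],[10,0,0,0.025,0],[10,0,0,0.025,0]]}}

```text
t: 9.03
ee_pos: [534.1, -352.6, 154.7]
ee_rot: [-0.0, 0.076, 0.997, 0.0]
contact_force: [-0.6, 0.1, -0.3]
opening: 15.5
finger_force: 88.4
```

Call:
{"fn": "play_rows", "kwargs": {"commands": [[10,0,0,0.008,0],[10,0,0,0.016,0],[10,0,0,0.016,0]]}}

```text
t: 9.28
ee_pos: [534.1, -352.6, 153.1]
ee_rot: [-0.0, 0.076, 0.997, 0.0]
contact_force: [-0.4, -0.0, 0.8]
opening: 15.5
finger_force: 88.4
```

Call:
{"fn": "play_rows", "kwargs": {"commands": [[10,0,0,0.008,0],[10,0,0,0.014,0],[10,0,0,0.014,0]]}}

```text
t: 9.53
ee_pos: [534.3, -352.7, 152.7]
ee_rot: [0.0, 0.076, 0.997, -0.0]
contact_force: [-1.3, 1.2, 8.1]
opening: 15.4
finger_force: 89.2
```

Call:
{"fn": "play_rows", "kwargs": {"commands": [[10,0,0,0.004,0],[10,0,0,0.004,0],[10,0,0,0.004,0],[10,0,0,0.004,0],[10,0,0,0.004,0]]}}

```text
t: 9.95
ee_pos: [534.3, -352.7, 152.7]
ee_rot: [0.001, 0.076, 0.997, -0.0]
contact_force: [-3.3, 2.6, 10.2]
opening: 15.8
finger_force: 89.5
```

```bash
python3 look.py pics/s5.png
```

```text
[ 534.31859965 -352.73334624  152.66926932] [ 4.83436148e-04  7.57404544e-02  9.97127410e-01 -2.78829017e-04] [-0.62  0.07  1.62  0.    1.45 -2.04] [-3.76194962  3.47793124 10.80453893] 15.536829813985703 89.46658574044704
[330.59887611 283.1840713 ] [397.586066   198.42524668]
[328.00032007 317.0491923 ] [386.42028998 202.22179922]
[328 305] [390 200]
```

View pics/s5.png

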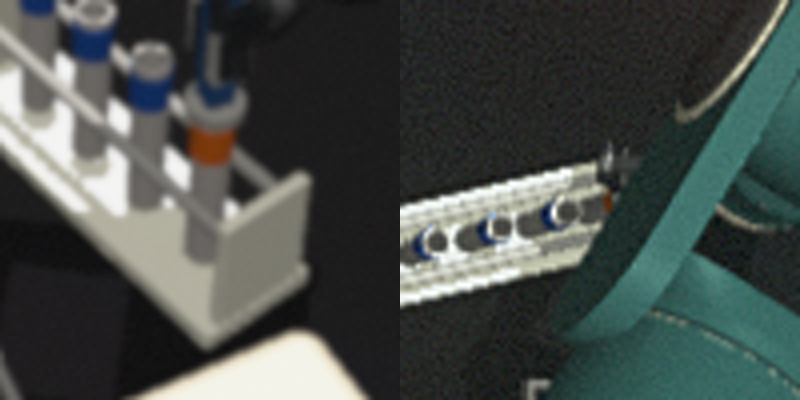

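The side view shows the collar seated on the orange shield's rim at about (330,281), with a firm 10 N reaction. Next I draw the gauge straight up.

Call:
{"fn": "play_rows", "kwargs": {"commands": [[10,0,0,-0.01,0],[10,0,0,-0.1,0],[10,0,0,-0.25,0],[10,0,0,-0.4,0],[10,0,0,-0.55,0]]}}

```text
t: 10.47
ee_pos: [534.3, -352.7, 208.6]
ee_rot: [0.0, 0.076, 0.997, -0.0]
contact_force: [0.8, -0.2, -2.1]
opening: 15.5
finger_force: 88.1
```

Call:
{"fn": "play_rows", "kwargs": {"commands": [[10,0,0,-0.2,0],[10,0,0,-0.4,0],[10,0,0,-0.6,0],[10,0,0,-0.75,0],[10,0,0,-0.75,0]]}}

```text
t: 10.88
ee_pos: [534.8, -353.1, 286.3]
ee_rot: [0.002, 0.076, 0.997, -0.001]
contact_force: [-0.4, -0.6, -0.8]
opening: 15.2
finger_force: 88.2
```

```bash
python3 look.py pics/s6.png; python3 - <<'E'
from m import *
d=dict(np.load('side1.npz'));p=readout.state()['ee_pos']
H=hsv(d);r=(H[...,1]>110)&((H[...,0]<6)|(H[...,0]>172))&(H[...,2]>60);print(comps(d,r,(322,230,342,290),1)[0])
for L in(104,95,90,85,80,75,70): print(L,proj(d,p+[0,0,-32.6-L+4]).round(1))
# stand geometry detail
T=dict(np.load('top0.npz'));C=cloud(T);S=dict(np.load('side0.npz'));CS=cloud(S)
k=np.zeros(CS.shape[:2],bool);k[140:195,190:240]=1
a=np.radians(-8.64);Q=(CS[k]-[506,291.5,0])@np.array([[np.cos(a),-np.sin(a),0],[np.sin(a),np.cos(a),0],[0,0,1]])
import collections
for z0 in range(0,125,10):
    q=Q[(Q[:,2]>=z0)&(Q[:,2]<z0+10)&(abs(Q[:,0])<70)&(abs(Q[:,1])<75)]
    if len(q):print(z0,len(q),np.percentile(q[:,0],[2,50,98]).round(),np.percentile(q[:,1],[2,50,98]).round())
E
```

```text
[ 534.25991501 -352.6896773   281.70474761] [ 3.41303144e-04  7.57011360e-02  9.97130465e-01 -2.37333722e-04] [-0.62  0.03  1.45 -0.    1.66 -2.04] [-0.73675651  0.77600287 -2.05835375] 15.36091827898597 88.16156934946775
[334.25570979 235.02222128] [414.82943913 192.58033239]
[331.24492916 274.2897829 ] [400.63052572 197.40643743]
[332 260] [405 195]
[(array([332.8, 264.1]), array([331, 262,   5,   5,  20], dtype=int32))]
104 [331.4 272.7]
95 [331.6 269.5]
90 [331.8 267.7]
85 [331.9 265.8]
80 [332. 264.]
75 [332.2 262.2]
70 [332.3 260.3]
0 364 [-69. -10.  69.] [-72. -36.  73.]
10 544 [-48.  -6.  47.] [-61.  -8.  55.]
20 24 [-6. -2.  4.] [-52.  -0.  40.]
30 24 [-5. -2.  5.] [-50. -41.  43.]
40 19 [-5. -1.  6.] [-52. -42.  44.]
50 16 [-4. -1.  5.] [-51. -43.  40.]
60 13 [-6. -1.  4.] [-49. -44.  -1.]
70 14 [-5. -1.  4.] [-53. -45. -10.]
80 12 [-4.  2.  6.] [-51. -44. -39.]
90 10 [-5. -2.  3.] [-48. -45. -36.]
100 10 [-17.  -2.   9.] [-52. -50. -40.]
110 117 [-28.  -5.  28.] [-57. -47.  53.]
120 227 [-27.  -4.  27.] [-53. -14.  50.]
```

Reading looks like ~22 mm (tip 82 mm below collar). The interface gives no tilt, so I'll turn the gauge in the fingers by leaning its nose and then its collar lightly on its own fixed stand. That never loads the spindle. First I carry it to just outside the stand plate's near edge.

Call:
{"fn": "play_rows", "kwargs": {"commands": [[10,0.04,0.15,0,0],[10,0.12,0.42,0,0],[10,0.2,0.71,0,0],[10,0.28,1,0,0]]}}

```text
t: 11.32
ee_pos: [520.8, -248.0, 279.5]
ee_rot: [-0.001, 0.076, 0.997, 0.001]
contact_force: [0.6, 1.2, -1.5]
opening: 15.7
finger_force: 88.1
```

Call:
{"fn": "play_rows", "kwargs": {"commands": [[10,0.09,0.33,0,0],[10,0.19,0.67,0,0],[10,0.28,1,0,0]]}}

```text
t: 11.57
ee_pos: [507.9, -144.4, 279.8]
ee_rot: [-0.001, 0.076, 0.997, 0.0]
contact_force: [0.6, -0.8, -0.8]
opening: 15.6
finger_force: 88.1
```

Call:
{"fn": "play_rows", "kwargs": {"commands": [[10,0.09,0.33,0,0],[10,0.19,0.67,0,0],[10,0.28,1,0,0]]}}

```text
t: 11.82
ee_pos: [495.2, -41.4, 280.0]
ee_rot: [-0.001, 0.076, 0.997, 0.0]
contact_force: [1.2, 0.7, -0.9]
opening: 15.4
finger_force: 88.1
```

Call:
{"fn": "play_rows", "kwargs": {"commands": [[10,0.09,0.33,0,0],[10,0.19,0.67,0,0],[10,0.28,1,0,0]]}}

```text
t: 12.07
ee_pos: [482.5, 61.6, 280.1]
ee_rot: [-0.001, 0.076, 0.997, -0.0]
contact_force: [1.1, -0.1, -1.7]
opening: 15.2
finger_force: 88.1
```

Call:
{"fn": "play_rows", "kwargs": {"commands": [[10,0.09,0.33,0,0],[10,0.19,0.67,0,0],[10,0.28,1,0,0]]}}

```text
t: 12.32
ee_pos: [469.9, 164.7, 280.1]
ee_rot: [-0.001, 0.076, 0.997, -0.0]
contact_force: [0.8, -0.3, -2.3]
opening: 15.4
finger_force: 88.2
```

Call:
{"fn": "play_rows", "kwargs": {"commands": [[10,0.09,0.33,0,0],[10,0.17,0.63,0,0],[10,0.24,0.86,0,0],[10,0.28,1,0,0]]}}

```text
t: 12.65
ee_pos: [457.2, 268.2, 279.7]
ee_rot: [-0.001, 0.075, 0.997, -0.0]
contact_force: [0.1, -0.6, -1.1]
opening: 15.4
finger_force: 88.2
```

Call:
{"fn": "play_rows", "kwargs": {"commands": [[10,0.03,0.1,0,0],[10,0.05,0.17,0,0],[10,0.05,0.17,0,0],[10,0.05,0.17,0,0]]}}

```text
t: 12.98
ee_pos: [456.2, 283.0, 281.0]
ee_rot: [-0.0, 0.076, 0.997, -0.0]
contact_force: [0.1, 0.2, -1.7]
opening: 15.7
finger_force: 88.2
```

Call:
{"fn": "play_rows", "kwargs": {"commands": [[10,0,0,0.15,0],[10,0,0,0.35,0],[10,0,0,0.6,0],[10,0,0,0.8,0]]}}

```text
t: 13.32
ee_pos: [456.1, 282.3, 198.7]
ee_rot: [-0.0, 0.076, 0.997, -0.0]
contact_force: [0.0, -0.3, -3.0]
opening: 15.1
finger_force: 88.2
```

Call:
{"fn": "play_rows", "kwargs": {"commands": [[10,0,0,0.2,0],[10,0,0,0.31,0],[10,0,0,0.31,0],[10,0,0,0.31,0]]}}

```text
t: 13.65
ee_pos: [456.4, 282.9, 170.3]
ee_rot: [-0.0, 0.076, 0.997, -0.0]
contact_force: [-0.2, 0.2, -1.4]
opening: 15.1
finger_force: 88.2
```

```bash
python3 look.py pics/s7.png; python3 - <<'E'
from m import *
d=dict(np.load('side1.npz'))
c=np.array([506,291.5]);a=np.radians(-8.64);ex=np.array([np.cos(a),np.sin(a)]);ey=np.array([-ex[1],ex[0]])
p=readout.state()['ee_pos'];print('stand frame',(p[:2]-c)@ex,(p[:2]-c)@ey,p[2])
E
```

```text
[456.79197307 283.41805643 171.69212646] [6.86507177e-04 7.58789786e-02 9.97116704e-01 4.33426955e-04] [ 0.51 -0.17  1.81 -0.    1.49 -0.91] [-0.48701487 -0.29444801 -1.94461185] 15.525063756699156 88.16755995154381
[196.40401516 148.77498389] [176.54331875 231.33034472]
[199.82267419 177.77593496] [184.65712577 232.27694242]
[198 167] [181 231]
stand frame -47.43548694438029 -15.38253244930565 171.6921264619582
```

View pics/s7.png

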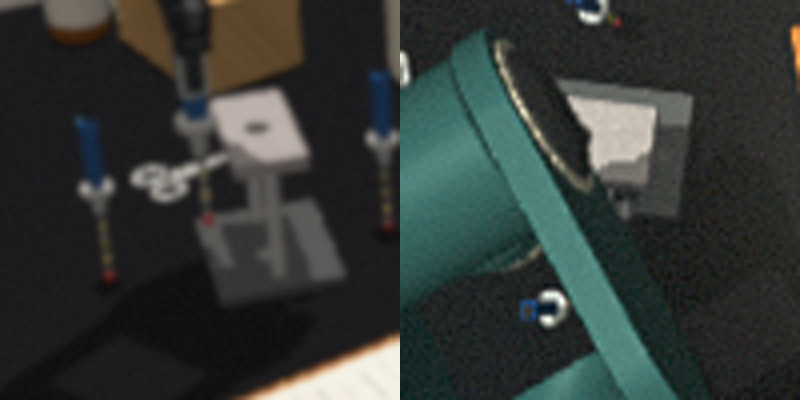

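Call:
{"fn": "play_rows", "kwargs": {"commands": [[10,-0.05,0,0.015,0],[10,-0.1,0,0.015,0],[10,-0.15,0,0.015,0],[10,-0.22,0,0.015,0],[10,-0.29,0,0.023,0]], "squeeze": 40}}

```text
t: 14.17
ee_pos: [485.1, 279.1, 168.5]
ee_rot: [-0.001, 0.076, 0.997, 0.0]
contact_force: [-6.8, 1.2, 2.1]
opening: 15.7
finger_force: 56.2
```

```bash
cat > ang.py <<'E'
from m import *
s=readout.state();p=s['ee_pos'];d=cam('side')
c=np.array([506,291.5]);a=np.radians(-8.64);ex=np.array([np.cos(a),np.sin(a)]);ey=np.array([-ex[1],ex[0]])
print('stand',((p[:2]-c)@ex).round(1),((p[:2]-c)@ey).round(1),p[2].round(1),s['contact_force'].round(1),s['wrist_torque'].round(3),s['finger_force'].round(1))
G=p+[0,0,19];q0=proj(d,G)
H=hsv(d);r=(H[...,1]>110)&((H[...,0]<6)|(H[...,0]>172))&(H[...,2]>60)
for th in range(0,106,15):
    t=np.radians(th);pt=G-(51.6+78)*np.r_[ex*np.sin(t),np.cos(t)];print(th,proj(d,pt).round(1),pt.round(0))
u,v=q0.astype(int)
print([(c.tolist(),st[4]) for c,st in comps(d,r,(max(u-75,0),max(v-40,0),u+60,v+80),3)[0]])
E
python3 ang.py
```

```text
Traceback (most recent call last):
  File "ang.py", line 4, in <module>
    print('stand',((p[:2]-c)@ex).round(1),((p[:2]-c)@ey).round(1),p[2].round(1),s['contact_force'].round(1),s['wrist_torque'].round(3),s['finger_force'].round(1))
                                                                                                                                       ^^^^^^^^^^^^^^^^^^^^^^^
AttributeError: 'float' object has no attribute 'round'
```

```bash
sed -i "s/s\['finger_force'\].round(1)/s['finger_force']/" ang.py; python3 ang.py
```

```text
stand -17.9 -15.5 168.2 [-6.7  0.9  2.5] [0.21  1.373 0.039] 56.32928788661957
0 [208.5 170. ] [486. 279.  58.]
15 [197.7 170.6] [453. 284.  62.]
30 [187.1 168.7] [422. 289.  75.]
45 [177.5 164.5] [395. 293.  96.]
60 [169.5 157.9] [375. 296. 122.]
75 [163.6 149.5] [362. 298. 154.]
90 [160.5 139.6] [358. 298. 187.]
105 [160.3 129. ] [362. 298. 221.]
[([249.2, 92.6], np.int32(13)), ([175.0, 185.5], np.int32(6))]
```

```bash
cat >> ang.py <<'E'
I=d['frame'].astype(int);e=I[...,0]-np.maximum(I[...,1],I[...,2])
m=e>22
print('loose',[(c.tolist(),st[4]) for c,st in comps(d,m,(150,85,225,190),2)[0]])
E
python3 ang.py|tail -1
```

```text
loose [([164.7, 105.6], np.int32(164)), ([187.7, 118.0], np.int32(369)), ([215.0, 111.4], np.int32(111)), ([218.3, 121.2], np.int32(10)), ([213.7, 121.0], np.int32(3)), ([166.5, 125.4], np.int32(20)), ([214.0, 129.0], np.int32(4)), ([216.5, 131.0], np.int32(2)), ([212.2, 133.0], np.int32(4)), ([199.5, 171.0], np.int32(8)), ([175.0, 185.8], np.int32(10))]
```

Call:
{"fn": "play_rows", "kwargs": {"commands": [[10,-0.07,0,0.015,0],[10,-0.14,0,0.035,0],[10,-0.21,0,0.055,0],[10,-0.29,0,0.1,0],[10,-0.36,0,0.155,0]], "squeeze": 30}}

```text
t: 14.73
ee_pos: [520.9, 273.7, 153.2]
ee_rot: [0.0, 0.076, 0.997, 0.0]
contact_force: [-4.7, 0.1, 5.8]
opening: 15.4
finger_force: 57.8
```

```bash
python3 ang.py
```

```text
stand 17.4 -15.4 153.2 [-4.7  0.1  5.8] [-0.047  1.275  0.081] 57.82447278499603
0 [220.  172.1] [521. 274.  43.]
15 [209.3 172.7] [488. 279.  47.]
30 [199.  170.9] [457. 283.  60.]
45 [189.7 166.7] [430. 287.  81.]
60 [181.9 160.2] [410. 291. 107.]
75 [176.3 151.9] [397. 293. 139.]
90 [173.3 142.2] [393. 293. 172.]
105 [173.4 131.8] [397. 293. 206.]
[([266.1, 146.4], np.int32(7)), ([189.7, 168.4], np.int32(7)), ([175.0, 185.5], np.int32(6))]
loose [([191.8, 117.3], np.int32(531)), ([164.8, 105.6], np.int32(165)), ([166.8, 125.4], np.int32(19)), ([206.6, 127.3], np.int32(17)), ([186.5, 127.8], np.int32(4)), ([206.7, 133.9], np.int32(14)), ([189.6, 168.1], np.int32(11)), ([175.0, 185.8], np.int32(10))]
```

Call:
{"fn": "play_rows", "kwargs": {"commands": [[10,-0.03,0,0.03,0],[10,-0.06,0,0.06,0],[10,-0.08,0,0.085,0],[10,-0.08,0,0.085,0]]}}

```text
t: 15.12
ee_pos: [528.6, 272.4, 144.4]
ee_rot: [0.0, 0.076, 0.997, 0.0]
contact_force: [-3.9, -0.5, 3.8]
opening: 15.7
finger_force: 57.9
```

Call:
{"fn": "play_rows", "kwargs": {"commands": [[10,0,0,0,0],[10,0,0,0,0],[10,0,0,-0.1,0],[10,0,0,-0.3,0],[10,0,0,-0.5,0]], "squeeze": 100}}

```text
t: 15.53
ee_pos: [528.4, 272.2, 194.8]
ee_rot: [-0.0, 0.076, 0.997, -0.0]
contact_force: [-0.0, -0.7, -2.0]
opening: 15.0
finger_force: 97.4
```

```bash
python3 ang.py
```

```text
stand 25.1 -15.7 194.8 [-0.  -0.7 -2. ] [ 0.018 -0.086 -0.043] 97.39989638328552
0 [221.4 160.4] [528. 272.  84.]
15 [210.6 160.9] [495. 277.  89.]
30 [200.2 159. ] [464. 282. 102.]
45 [190.7 154.6] [438. 286. 122.]
60 [182.8 147.9] [417. 289. 149.]
75 [177.1 139.2] [405. 291. 180.]
90 [174.1 129.2] [400. 292. 214.]
105 [174.2 118.4] [405. 291. 247.]
[([259.9, 86.1], np.int32(272)), ([266.1, 146.4], np.int32(7)), ([185.3, 151.9], np.int32(12)), ([175.0, 185.5], np.int32(6))]
loose [([193.6, 114.2], np.int32(485)), ([164.7, 105.6], np.int32(164)), ([185.0, 119.5], np.int32(2)), ([181.7, 125.0], np.int32(22)), ([206.4, 121.8], np.int32(5)), ([167.5, 125.2], np.int32(22)), ([185.5, 152.1], np.int32(15)), ([175.0, 185.8], np.int32(10))]
```

Call:
{"fn": "play_rows", "kwargs": {"commands": [[10,-0.05,-0.05,-0.1,0],[10,-0.15,-0.2,-0.1,0],[10,-0.25,-0.38,-0.1,0],[10,-0.31,-0.48,-0.1,0],[10,-0.31,-0.48,-0.1,0]]}}

```text
t: 16.0
ee_pos: [552.7, 218.2, 204.0]
ee_rot: [0.0, 0.077, 0.997, -0.0]
contact_force: [0.0, 0.0, -2.3]
opening: 15.1
finger_force: 97.5
```

Call:
{"fn": "play_rows", "kwargs": {"commands": [[10,0,0,0.1,0],[10,0,0,0.25,0],[10,0,0,0.4,0],[10,0,0,0.52,0],[10,0,0,0.52,0]]}}

```text
t: 16.42
ee_pos: [550.4, 220.3, 147.8]
ee_rot: [-0.002, 0.075, 0.997, -0.001]
contact_force: [0.1, -0.8, -2.2]
opening: 14.9
finger_force: 97.5
```

```bash
python3 ang.py
```

```text
stand 54.6 -63.8 147.8 [ 0.1 -0.8 -2.2] [-0.042  0.001  0.   ] 97.52627849578857
0 [235.2 179.5] [550. 220.  37.]
15 [224.5 180.2] [517. 225.  42.]
30 [214.1 178.4] [486. 230.  55.]
45 [204.7 174.2] [460. 234.  75.]
60 [197.  167.7] [439. 237. 102.]
75 [191.5 159.4] [427. 239. 133.]
90 [188.7 149.6] [422. 240. 167.]
105 [189. 139.] [427. 239. 200.]
[([282.3, 139.1], np.int32(12)), ([266.1, 146.4], np.int32(7)), ([278.2, 146.8], np.int32(4)), ([281.0, 154.8], np.int32(5)), ([199.5, 171.5], np.int32(6)), ([175.0, 185.5], np.int32(6))]
loose [([197.7, 117.8], np.int32(801)), ([164.8, 105.6], np.int32(165)), ([186.0, 120.5], np.int32(2)), ([167.3, 125.3], np.int32(21)), ([216.3, 130.8], np.int32(6)), ([199.6, 171.6], np.int32(13)), ([174.9, 185.6], np.int32(11))]
```

Call:
{"fn": "play_rows", "kwargs": {"commands": [[10,0,0,0,0],[10,0,0,0,0],[10,0,0,0,0]], "squeeze": 20}}

```text
t: 16.72
ee_pos: [552.2, 220.4, 153.0]
ee_rot: [0.001, 0.076, 0.997, 0.0]
contact_force: [-0.4, -0.5, -0.8]
opening: 15.0
finger_force: 97.5
```

```bash
python3 ang.py|sed -n '1p;$p'
```

```text
stand 56.3 -63.3 153.0 [-0.4 -0.5 -0.8] [ 0.021 -0.057  0.042] 97.51869678497314
loose [([197.9, 117.7], np.int32(796)), ([164.7, 105.6], np.int32(165)), ([166.9, 125.3], np.int32(19)), ([214.3, 129.5], np.int32(6)), ([217.0, 131.0], np.int32(3)), ([199.5, 170.1], np.int32(15)), ([175.0, 185.8], np.int32(10))]
```

Call:
{"fn": "play_rows", "kwargs": {"commands": [[15.6,0,0,0,0],[15.6,0,0,0,0]]}}

```text
t: 16.93
ee_pos: [552.0, 220.3, 152.5]
ee_rot: [0.0, 0.076, 0.997, 0.0]
contact_force: [-0.2, 0.5, -1.8]
opening: 15.9
finger_force: 24.5
```

Call:
{"fn": "play_rows", "kwargs": {"commands": [[15.6,-0.0,0,0.05,0],[15.6,0,0,0.08,0],[15.6,0,0,0.08,0]]}}

```text
t: 17.18
ee_pos: [551.5, 220.1, 143.0]
ee_rot: [-0.001, 0.076, 0.997, -0.0]
contact_force: [-0.3, -0.5, -1.2]
opening: 15.6
finger_force: 24.5
```

Grip eased to 24.5 N. I'll check the angle before pressing on.

```bash
python3 ang.py
```

```text
stand 55.7 -63.7 143.0 [-0.3 -0.5 -1.2] [-0.007 -0.067 -0.   ] 24.534703195095062
0 [235.6 180.7] [552. 220.  32.]
15 [224.9 181.4] [518. 225.  37.]
30 [214.6 179.6] [487. 230.  50.]
45 [205.3 175.5] [461. 234.  70.]
60 [197.6 169. ] [441. 237.  97.]
75 [192.1 160.7] [428. 239. 128.]
90 [189.3 150.9] [423. 240. 162.]
105 [189.6 140.4] [428. 239. 196.]
[([282.3, 139.1], np.int32(12)), ([266.1, 146.4], np.int32(7)), ([278.2, 146.8], np.int32(4)), ([281.0, 154.8], np.int32(5)), ([200.2, 173.2], np.int32(6)), ([175.0, 185.5], np.int32(6))]
loose [([197.2, 117.7], np.int32(784)), ([164.7, 105.6], np.int32(164)), ([214.0, 120.5], np.int32(2)), ([167.4, 125.2], np.int32(21)), ([215.1, 129.8], np.int32(15)), ([200.4, 173.1], np.int32(11)), ([175.0, 185.8], np.int32(10))]
```

Call:
{"fn": "play_rows", "kwargs": {"commands": [[14,-0.02,0,0.02,0],[14,-0.04,0,0.04,0],[14,-0.06,0,0.06,0],[14,-0.075,0,0.08,0]]}}

```text
t: 17.57
ee_pos: [559.6, 219.0, 136.3]
ee_rot: [0.0, 0.076, 0.997, -0.0]
contact_force: [-1.5, -2.7, 4.9]
opening: 15.7
finger_force: 25.5
```

```bash
python3 ang.py|sed -n '1p;5,8p;$p'
```

```text
stand 63.9 -63.6 136.3 [-1.5 -2.7  4.9] [-0.351  0.458  0.098] 25.47503560781479
45 [208.1 176.9] [469. 233.  64.]
60 [200.5 170.5] [449. 236.  90.]
75 [195.1 162.2] [436. 238. 122.]
90 [192.4 152.5] [431. 238. 155.]
loose [([197.8, 117.7], np.int32(801)), ([164.8, 105.6], np.int32(165)), ([167.0, 125.3], np.int32(20)), ([209.0, 126.5], np.int32(2)), ([202.2, 173.5], np.int32(13)), ([175.0, 185.8], np.int32(10))]
```

Call:
{"fn": "play_rows", "kwargs": {"commands": [[14,-0.015,0,0.025,0],[14,-0.03,0,0.05,0],[14,-0.045,0,0.075,0],[14,-0.05,0,0.09,0]]}}

```text
t: 17.95
ee_pos: [565.1, 218.1, 127.8]
ee_rot: [0.001, 0.076, 0.997, -0.0]
contact_force: [2.3, -4.6, 8.3]
opening: 15.7
finger_force: 25.9
```

```bash
python3 ang.py|sed -n '1p;5,8p;$p'
```

```text
stand 69.4 -63.7 127.8 [ 2.3 -4.6  8.3] [-0.757 -0.08   0.128] 25.909321904182434
45 [210.2 178.9] [474. 232.  55.]
60 [202.6 172.6] [454. 235.  82.]
75 [197.3 164.3] [441. 237. 113.]
90 [194.6 154.7] [437. 238. 147.]
loose [([197.7, 117.8], np.int32(837)), ([164.7, 105.6], np.int32(164)), ([167.3, 125.3], np.int32(21)), ([213.0, 126.5], np.int32(2)), ([215.8, 130.7], np.int32(12)), ([199.4, 170.5], np.int32(13)), ([175.0, 185.8], np.int32(10))]
```

Call:
{"fn": "play_rows", "kwargs": {"commands": [[14,-0.01,0,0.025,0],[14,-0.02,0,0.05,0],[14,-0.03,0,0.08,0],[14,-0.03,0,0.08,0]]}}

```text
t: 18.33
ee_pos: [567.9, 217.3, 119.4]
ee_rot: [0.001, 0.076, 0.997, -0.0]
contact_force: [1.2, -6.8, 5.8]
opening: 15.5
finger_force: 26.3
```

```bash
python3 ang.py|sed -n '1p;5,9p;$p'
```

```text
stand 72.4 -64.1 119.4 [ 1.2 -6.8  5.8] [-1.062  0.138  0.251] 26.332428753376007
45 [211.4 181.1] [477. 231.  47.]
60 [203.9 174.8] [457. 234.  74.]
75 [198.6 166.7] [444. 236. 105.]
90 [195.9 157.1] [440. 237. 138.]
105 [196.2 146.8] [444. 236. 172.]
loose [([198.1, 118.2], np.int32(847)), ([164.8, 105.6], np.int32(165)), ([167.5, 125.2], np.int32(22)), ([219.5, 127.0], np.int32(2)), ([216.4, 130.9], np.int32(7)), ([197.3, 167.9], np.int32(16)), ([175.0, 185.8], np.int32(10))]
```

```bash
cat > fit.py <<'E'
from m import *
import sys
from scipy.optimize import least_squares
d=cam('side');s=readout.state();p=s['ee_pos'];a=np.radians(-8.64);ex=np.array([np.cos(a),np.sin(a)])
if len(sys.argv)>3:
    from scipy.spatial.transform import Rotation as R
    w,x,y,z=s['ee_rot'];tx=R.from_quat([x,y,z,w]).as_matrix()[:,0];ex=-tx[:2]/np.hypot(*tx[:2])
I=d['frame'].astype(int);m=(I[...,0]-np.maximum(I[...,1],I[...,2]))>22
g=np.array(list(map(float,sys.argv[1:3])))
cs=[c for c,st in comps(d,m,(0,60,400,250),3)[0] if np.hypot(*(c-g))<12];print(cs)
c=min(cs,key=lambda c:np.hypot(*(c-g)))-[.8,-.6]
G=p+[0,0,19];f=lambda q:proj(d,G-q[1]*np.r_[ex*np.sin(q[0]),np.cos(q[0])])-c
r=least_squares(f,[1.3,130],x_scale=[.1,10]);print('theta',np.degrees(r.x[0]),'L',r.x[1],'tip',G-r.x[1]*np.r_[ex*np.sin(r.x[0]),np.cos(r.x[0])])
t=cam('top');I=t['frame'].astype(int);m=(I[...,0]-np.maximum(I[...,1],I[...,2]))>30
q=proj(t,G-r.x[1]*np.r_[ex*np.sin(r.x[0]),np.cos(r.x[0])]);print('top pred',q,[(c,st[4]) for c,st in comps(t,m,tuple(int(k) for k in(max(q[0]-25,0),q[1]-25,q[0]+25,q[1]+25)),2)[0]])
print(s['t'],p,s['contact_force'],s['finger_force'])
E
python3 fit.py 197.3 167.9
```

```text
[array([197.3, 167.9])]
theta 73.66027475819375 L 137.2180331602913 tip [437.51502425 237.04060364  99.90092813]
top pred [195.40119858 237.84339797] []
18.4333 [567.69659356 217.25951991 119.50476682] [ 0.17144507 -7.35289219  4.90477336] 26.448956429958344
```

Call:
{"fn": "play_rows", "kwargs": {"commands": [[14,-0.005,0.005,0.025,0],[14,-0.01,0.01,0.05,0],[14,-0.02,0.01,0.08,0],[14,-0.02,0.01,0.1,0],[14,-0.02,0.01,0.1,0]]}}

```text
t: 18.9
ee_pos: [570.1, 217.6, 109.4]
ee_rot: [0.001, 0.076, 0.997, -0.001]
contact_force: [1.4, -9.4, 6.2]
opening: 15.6
finger_force: 31.7
```

```bash
python3 fit.py 196 162
```

```text
[array([196.2, 163.5])]
theta 84.3003598454662 L 136.1830543653697 tip [436.06352208 237.97643054 115.0216246 ]
top pred [194.06968062 238.29609835] []
18.95 [570.0355141  217.61939225 109.54644041] [ 1.13568279 -9.98563818  5.42693187] 31.768861413002014
```

Call:
{"fn": "play_rows", "kwargs": {"commands": [[14,-0.002,0,0.02,0],[14,-0.005,0,0.04,0],[14,-0.005,0,0.04,0]]}}

```text
t: 19.25
ee_pos: [570.5, 217.6, 105.5]
ee_rot: [0.001, 0.076, 0.997, -0.001]
contact_force: [0.8, -9.0, 5.8]
opening: 15.7
finger_force: 32.1
```

Call:
{"fn": "play_rows", "kwargs": {"commands": [[10,0,0,0,0],[10,0,0,0,0],[10,0,0,0,0],[10,0,-0.01,-0.05,0],[10,0,-0.02,-0.2,0]], "squeeze": 100}}

```text
t: 19.67
ee_pos: [568.7, 216.2, 123.4]
ee_rot: [-0.001, 0.076, 0.997, -0.001]
contact_force: [-0.7, 0.3, -2.2]
opening: 14.9
finger_force: 97.6
```

Call:
{"fn": "play_rows", "kwargs": {"commands": [[10,0,0,-0.15,0],[10,0,0,-0.3,0],[10,0,0,-0.45,0],[10,0,0,-0.55,0],[10,0,0,-0.55,0]]}}

```text
t: 20.08
ee_pos: [570.4, 216.9, 183.5]
ee_rot: [0.002, 0.076, 0.997, 0.001]
contact_force: [-0.1, -0.5, -2.0]
opening: 15.0
finger_force: 97.6
```

```bash
python3 fit.py 196 142; python3 ang.py | sed -n '7,20p'
```

```text
[]
75 [197.1 148.2] [446. 236. 167.]
90 [194.4 138.1] [442. 236. 201.]
105 [194.7 127.3] [446. 236. 234.]
[([253.2, 91.3], np.int32(13)), ([192.6, 139.6], np.int32(13)), ([282.3, 139.1], np.int32(12)), ([266.0, 146.2], np.int32(8)), ([278.2, 146.8], np.int32(4)), ([281.0, 154.8], np.int32(5)), ([175.0, 185.5], np.int32(6))]
loose [([196.4, 116.1], np.int32(685)), ([164.7, 105.6], np.int32(164)), ([206.0, 122.5], np.int32(4)), ([208.2, 124.2], np.int32(6)), ([166.7, 125.3], np.int32(21)), ([207.2, 130.6], np.int32(11)), ([175.0, 185.8], np.int32(10))]Traceback (most recent call last):
  File "fit.py", line 11, in <module>
    c=min(cs,key=lambda c:np.hypot(*(c-g)))-[.8,-.6]
      ~~~^^^^^^^^^^^^^^^^^^^^^^^^^^^^^^^^^^
ValueError: min() iterable argument is empty
```

Call:
{"fn": "play_rows", "kwargs": {"commands": [[10,-0.05,-0.1,0,0],[10,-0.13,-0.33,0,0],[10,-0.22,-0.56,0,0],[10,-0.3,-0.76,0,0],[10,-0.36,-0.91,0,0]]}}

```text
t: 20.6
ee_pos: [591.3, 119.0, 178.9]
ee_rot: [-0.001, 0.076, 0.997, -0.0]
contact_force: [-0.3, -0.4, -1.7]
opening: 15.0
finger_force: 97.6
```

Call:
{"fn": "play_rows", "kwargs": {"commands": [[10,-0.1,-0.25,0.05,0],[10,-0.2,-0.5,0.15,0],[10,-0.29,-0.73,0.25,0],[10,-0.36,-0.91,0.35,0],[10,-0.36,-0.91,0.4,0]]}}

```text
t: 21.02
ee_pos: [612.9, 22.2, 137.5]
ee_rot: [-0.001, 0.077, 0.997, -0.001]
contact_force: [-0.4, -0.7, -2.5]
opening: 15.3
finger_force: 97.6
```

```bash
python3 ang.py | sed -n '1p;7,20p'; python3 - <<'E'
from m import *
p=readout.state()['ee_pos'];d=cam('side')
a=np.radians(-8.64);ex=np.array([np.cos(a),np.sin(a),0])
for z in(12,22): print(proj(d,p+[0,0,z]-136*ex))
C=cloud(d);u,v=proj(d,p+[0,0,19]-136*ex).astype(int)
# points of the gauge above bench around predicted rod
W=C[v-25:v+26,u-15:u+60].reshape(-1,3);k=(abs((W-p)[:,2]-19)<35)&(((W-p)@ex)<-45)&(((W-p)@ex)>-150)&(abs((W-p)@[.15,.989,0])<25);Q=(W[k]-p)
s=Q@ex;print(len(Q))
for lo in range(-145,-45,10):
    q=Q[(s>=lo)&(s<lo+10)]
    if len(q):print(lo,len(q),np.median(q[:,2]).round(1),np.median(q@[.15,.989,0]).round(1))
E
```

```text
stand 146.1 -250.1 137.5 [-0.4 -0.7 -2.5] [-0.013 -0.044 -0.019] 97.5756561756134
75 [237.5 191.1] [489.  41. 123.]
90 [235.2 180.8] [485.  42. 157.]
105 [236.1 169.7] [489.  41. 190.]
[([266.1, 146.4], np.int32(7)), ([233.6, 182.3], np.int32(7)), ([304.4, 221.9], np.int32(61))]
loose [([164.8, 106.0], np.int32(157)), ([199.1, 120.6], np.int32(1005)), ([167.0, 125.3], np.int32(22)), ([175.0, 185.8], np.int32(10))]
[232.59896715 183.39580185]
[232.36779497 180.20798054]
140
-145 6 15.1 -2.0
-135 7 17.9 -2.4
-125 8 17.8 -2.4
-115 6 17.9 -2.4
-105 7 19.9 -2.5
-95 8 20.5 -1.1
-85 11 21.8 -3.0
-75 19 24.6 -4.2
-65 21 28.0 -3.0
-55 47 30.1 -9.2
```

Call:
{"fn": "play_rows", "kwargs": {"commands": [[10,0,0,0.1,0],[10,0,0,0.2,0],[10,0,0,0.28,0],[10,0,0,0.28,0],[10,0,0,0.28,0]]}}

```text
t: 21.53
ee_pos: [612.9, 26.2, 111.4]
ee_rot: [-0.001, 0.075, 0.997, -0.0]
contact_force: [0.1, 0.0, -1.8]
opening: 15.0
finger_force: 97.6
```

Call:
{"fn": "play_rows", "kwargs": {"commands": [[10,0,0,0,0],[10,0,0,0,0],[10,0,0,0,0],[10,0,0,0,0],[10,0,0,0,0]]}}

```text
t: 21.95
ee_pos: [613.3, 25.8, 112.3]
ee_rot: [0.0, 0.076, 0.997, 0.0]
contact_force: [0.8, -0.7, -1.3]
opening: 15.0
finger_force: 97.6
```

```bash
python3 - <<'E'
from m import *
s=readout.state();p=s['ee_pos'];d=cam('side');t=cam('top')
a=np.radians(-8.64);ex=np.array([np.cos(a),np.sin(a),0])
G=p+[0,0,19]
q=proj(d,G-136*ex);qt=proj(t,G-136*ex)
for n,I,q in(('s',d,q),('t',t,qt)):
    J=I['frame'].astype(int);m=(J[...,0]-np.maximum(J[...,1],J[...,2]))>25;u,v=q.astype(int)
    print(n,q.round(1),[(c.tolist(),st[4]) for c,st in comps(I,m,(u-12,v-12,u+12,v+12),2)[0]])
for th in(75,80,85,90,95): r=np.radians(th);print(th,proj(d,G-136*np.r_[ex[:2]*np.sin(r),np.cos(r)]).round(1))
print(s['t'],p,np.abs(s['qvel']).max(),s['finger_force'],s['contact_force'])
T=dict(np.load('top0.npz'));H=hsv(T);k=np.zeros(H.shape[:2],bool);k[170:265,222:298]=1
w=(k&(H[...,1]<60)&(H[...,2]>150)).astype(np.uint8);c=max(cv2.findContours(w,0,2)[0],key=cv2.contourArea)
b=cv2.boxPoints(cv2.minAreaRect(c));print('sheet corners',[world(T,x,y,5)[:2].round(0).tolist() for x,y in b])
E
```

```text
s [233.  188.5] [([233.6, 189.6], np.int32(13))]
t [259.6 221.4] []
75 [235.5 199. ]
80 [234.3 195.6]
85 [233.5 192.1]
90 [233.  188.5]
95 [232.9 184.7]
21.95 [613.29583011  25.78032205 112.34753674] 0.003041940436710253 97.57246613502502 [ 0.79589517 -0.6879148  -1.30190552]
sheet corners [[599.0, 141.0], [622.0, -9.0], [399.0, -42.0], [377.0, 104.0]]
```

```bash
python3 -c "
from workcell import bot
print(bot.close_job())"
```

```text
the job is handed in; nothing more can be done
None
```

The job is handed in: the gauge was pressed onto the orange shield's rim with about 10 N, drawn out reading about 22 mm, and is held within about 3° of level with its tip about 120 mm above the record sheet. The interface could not tilt the tool, so I turned the gauge in the fingers by leaning its nose and then its collar lightly on its own stand (about 10–12 N, under the 20 N limit), and it slid about 6 mm along its axis in the grip.

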